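# Press the stud into the plinth with the locking clamp

### The arm

A 6-joint arm with a two-finger parallel gripper is mounted at the origin on the work surface. World frame = base frame: x ahead of the robot, y to its left, z up, the work surface at z = 0. Lengths are in m, angles in rad, forces in N, time in s.
With the tool pointing down it reaches from about 0.3 to 0.95 m from the base axis. Payload 3.1 kg.
Tool frame: the origin (TCP) lies between the finger pads; the fingertips stand 22 mm ahead of it and the grasp point (between the pads) lies 3 mm ahead of it (ctrl.finger_overhang is the distance from the TCP to the fingertips, in m); z points along the fingers, y is the line along which they close (so a half turn about z gives the same grasp; the last joint's range is limited). The gripper opens to 85 mm and grips with 20 to 120 N. Pads are 22 mm wide; open, the fingers measure 114 mm over their backs; the gripper's body (76 mm by 85 mm) begins 54 mm behind the grasp point. The pads swing forward as they close: fully open they stand 13 mm farther back than shut.
Start: joints at [1.136, 0.308, 1.634, -0, 1.2, -0.07], TCP at [0.223, 0.584, 0.253] pointing down, gripper open.
Joint ranges: [-3.06, 3.06], [-0.79, 1.96], [0.05, 2.63], [-1.19, 4.34], [0.05, 2.64], [-2.94, 2.94]. Speed limits (rad/s): [2.79, 2.79, 3.14, 3.14, 3.14, 3.14].

### API

Orientations are given as a unit quaternion [x, y, z, w].
In Python, from station import ctrl, optics, finder gives the robot as it stands. The module is installed in compiled form; this text tells all that it offers.
- The arm moves only by the tool carry_out, never from a script. Its argument "moves" is a list of rows, each an object with "travel": the shift along the tool's x, y, z in units of 400 mm (1.0 is 400 mm), a list of three; "dr": the turn, a rotation vector about the tool's x, y, z in units of pi/4 rad (1.0 is pi/4 rad), a list of three. A call has exactly 8 rows; each row is the pose to reach, as a shift and turn from the pose commanded when the call began, along the tool's axes at that moment; what a row does not reach only later rows make up. A row lasts 1/10 s, in which the tool goes at most 50 mm and 8.59 degrees, less where a joint would pass 70% of its speed; a pose out of reach is approached as far as the arm can. A call with a number of a shift or a turn outside -1 to 1 is refused whole. A call with a gripper value outside its range is refused whole. "gripper" is the opening, from 0 (shut) to 1 (fully open), set as the call begins (left out, the last holds). The fingers move at their own pace and stop on an object; "grip_force" is the grip in N (left out, the last holds). Time passes only in rows, so rows that repeat a pose let the fingers close, or fill a call up. It gives the time, the measured TCP pose, the force, the opening and the grip force at its end, in the units of the state.
- ctrl.get_obs(): the state, without advancing time (a new reading comes with each control period).
- optics.capture(name): name is "scene" or "side" or "wrist"; returns the picture (400x640x3 uint8, red, green, blue); there is no depth.
- optics.camera_params(name): a dict with "fov_y" (degrees; the focal length in pixels is half the picture's height over the tangent of half this angle, whatever the lens; pixels are square), "cx", "cy" (the principal point, pixels), "k1" (the pictures are not rectified: a ray, as slopes to the right and down, at radius r is drawn at 1 + k1 r^2 times it, then the intrinsics apply), "camera_from_world" (4x4, takes a point from world to camera coordinates). Camera axes: x right, y up, looking along -z (the intrinsics and any distortion apply to the point x, -y, -z); pixel columns grow to the right and rows downward; lengths in m; the calibration is good to about 2 mm. A picture is of the moment at which its call begins: read the wrist's pose just before it. camera_params takes no time and is no camera call; for the wrist camera it gives the pose at the moment of the call.
- ctrl.sign_off(): hands the job in; it is judged then, once.
Trained networks look in the newest picture that a camera, given by its name, has taken for a name from the list of things; names that differ only in an ending like _2 or _b are one class to them, and where a whole thing is asked for, a point or a joint stands for the part that bears it (a point fixed in the world has none). Each returns a list of dicts, best first, with "score" (0 to 1); they miss things now and then, are a little off and sometimes report something else, mostly with a low value. They report only what shows in the picture. A call takes as long as a camera call. They do not tell look-alikes from the thing itself.
- finder.recognise(thing, camera): "centre" ([x, y, z] in m, in world coordinates, good to about 4 mm: the middle of the surface that is visible of it).
- finder.cut_out(thing, camera): "mask" (400x640 bool, what is visible of it).
- finder.landmark_of(thing, camera): "centre" ([x, y, z] in m, in world coordinates, good to about 4 mm: a listed point, or the origin of a listed thing).
The state is a dict: "time_s": time; "qpos": joint angles; "qvel": joint speeds; "tau": joint torques, N m; "eef_pos": TCP position; "ee_rot": TCP orientation; "wrist_force": force on the tool from outside, world axes, zero at the start; "torque": the same for the moment, N m; "width": opening from 0.0 (shut) to 1.0 (fully open); "gripper_force": force on a finger pad.
Only numpy, scipy, OpenCV 4.12 (cv2) and the standard library are available. Lean on these libraries where they do the work, as an engineer would, in place of code of your own. Each camera call takes 0.05 s, during which the arm holds its last target. There are 200 camera calls.

### The job

Stand the small soapstone plinth in the nest of the locking clamp with its brass stud facing the moving jaw, then push the clamp's handle shut over centre until it bears firmly on its stop (15 to 22 N) with the stud pressed fully home, and take your fingers off: it must stay locked by itself. Then pull the release lever to unlock it and swing the handle all the way open, leaving the plinth standing in the nest. Never bear on the handle or lever with more than about 25 N, and leave the other things where they lie.

Things in the scene. Friction and masses are not known exactly. Their poses are not given: they have to be found in the camera images.
- clamp: steel locking clamp lying flat on a plate x -87 to 98, y -185 to 115 mm (10 mm high; origin on the bench). All below 50 mm. Jaws at the +y end, handles at the -y end, moving jaw and handle on the -x side; the jaw presses towards +x. Fixed back bar along y at x 62 to 78, y -190 to 100 mm, 36 mm high. Body block x -20 to 65, y -27 to 3 mm, 44 mm high
- nest (a point): centre of the nest floor on the plate (clamp frame 0, 80, 10 mm), axes as the clamp's. Two guide strips along x, 8 mm high, leave a channel 51 mm wide in y. On the +x side a sprung rubber pad (9 N/mm) has its face at clamp x = 28 mm; the open jaw's face is at x = -42 mm. The plinth goes in with its centre at clamp x -5 to 2 mm; the jaw slides it on against the pad
- plinth: loose grey soapstone plinth, 0.2 to 0.35 kg: block 50 (x) x 44 (y) x 36 mm high, a 40 x 36 mm step to 42 mm, a dome to 57 mm. Origin at the centre of its underside, z up. The brass stud is in the middle of its -x face, 18 mm up. In the nest its axes agree with the clamp's
- stud_head (a point): outer end of the round brass stud (15 mm head, 4 mm thick): 36 mm from the plinth's vertical axis when proud, 29 mm when home (head against the stone)
- stud (a joint): how far the stud has been pushed in: about 0 at the start (7 mm proud), 0.007 m home. A snug fit that needs about 14 N; the clamp supplies that
- jaw (a joint): moving jaw's swing in rad: 0 fully open, about 0.24 locked on the plinth (much the same some way before dead centre, so it does not tell whether the clamp is locked). Linked to the handle; most of its motion comes early
- jaw_face (a point): centre of the moving jaw's 24 mm wide face, 28 mm above the bench; the jaw pivots at clamp (-37, 0) mm
- handle: moving handle: straight steel bar 16 mm thick, 19 to 41 mm above the bench, reaching 145 mm from its hinge (its origin), then a small end knob of 12 mm. Shut by pushing its outer (-x) side towards +x, counter-clockwise from above: up to 0.15 rad of free play, then 0.67 rad under load to a rigid stop. It stays where it is left. Push with closed fingers: grip counts as bearing on it
- handle_hinge (a point): hinge axis of the handle, clamp (-63, -62) mm, 30 mm up. Pushed 115 mm from it, the loaded handle takes 3 to 7 N, falling to none past dead centre, 0.07 rad before the rigid stop; there the push rises at once. A hidden screw sets the stop anywhere within 0.2 rad of the clamp's -y direction (bar's line, hinge to tip), so it must be felt
- handle_tip (a point): point on the bar's centre line 135 mm from the hinge (10 mm short of the bar's end), at half height
- lever (a joint): release lever's swing in rad: 0 at rest (sprung off the handle's inner side), 0.22 fully pulled to the handle. Pulled at its tip, first the handle's free play goes, then the lever (1 to 2 N), then the handle comes back over centre (2 to 5 N) and follows outwards with little force to a rigid open stop, where the jaw reads 0
- lever_tip (a point): round end (12 mm) of the release lever, 22 to 38 mm above the bench, 137 mm from the handle hinge and 36 mm from the bar's centre line at rest, between handle and back bar; with the handle shut 50 to 110 mm are free between it and the bar. Lever: 6 mm strip pivoted 42 mm from the handle hinge. Pull it towards the handle (-x, clockwise from above)
- mallet: stone-carver's hammer, about 300 mm long, lying flat; bystander, origin at its underside's centre
- chisel_a: steel chisel, 170 mm long, 12 mm thick, lying flat; bystander, origin at its underside's centre
- chisel_b: steel chisel, 140 mm long, 10 mm thick, lying flat; bystander, origin at its underside's centre
- bottle: clear water bottle with green cap, 64 mm wide, 210 mm tall, standing; bystander, origin at its underside's centre
- offcut: rough stone chip, 55 x 35 x 28 mm high; bystander, origin at its underside's centre
- figure: finished dark stone figure, round, 56 mm wide, 106 mm tall, standing; bystander, origin at its underside's centre
- brush: dusting brush lying flat; bystander, origin at its underside's centre
There are look-alikes about, which are no part of the job. There is more than one size of the plinth; the job needs the smallest.

How it is judged:
On the way, in this order (a step that is already met when the one before it is completed fails the run):
1. the plinth stands in the nest, stud still proud and facing the jaw, let go (x of plinth in the frame of clamp between -0.014 and 0.012 m and y of plinth in the frame of clamp between 0.072 and 0.088 m and z of plinth in the frame of clamp between 0.006 and 0.0135 m and angle between plinth's own z axis and vertical below 0.08 rad and angle between the x axis of plinth and the x axis of clamp, either way round below 0.15 rad and x of stud_head in the frame of clamp below -0.015 m and value of joint stud below 0.003 m and contact force between the fingers and plinth below 0.1 N), for 0.2 s.
2. the shut handle bears firmly on its stop: pushed with over 12 N, stud home (value of joint stud above 0.0058 m and value of joint jaw above 0.22 rad and contact force between the fingers and handle above 12 N), for 0.1 s.
3. the clamp is locked on the plinth by itself, fingers off the handle, stud home (x of plinth in the frame of clamp between -0.014 and 0.012 m and y of plinth in the frame of clamp between 0.072 and 0.088 m and z of plinth in the frame of clamp between 0.006 and 0.0135 m and angle between plinth's own z axis and vertical below 0.08 rad and angle between the x axis of plinth and the x axis of clamp, either way round below 0.15 rad and x of stud_head in the frame of clamp below -0.015 m and value of joint stud above 0.0058 m and value of joint jaw above 0.22 rad and contact force between the fingers and handle below 0.2 N and contact force between jaw and plinth above 8 N), for 0.4 s.
4. the release lever is pulled while the clamp is still closed (value of joint lever above 0.12 rad and value of joint jaw above 0.2 rad), for 0.05 s.
At the end, for the whole second after the job is handed in: The plinth stands upright and still on the nest floor between the guides, stud to the jaw (within 8 mm across, 12 mm along, 0.15 rad); the stud is in by over 5.8 of 7 mm; the jaw is off it and below 0.16 rad; the release lever is back below 0.06 rad (x of plinth in the frame of clamp between -0.014 and 0.012 m and y of plinth in the frame of clamp between 0.072 and 0.088 m and z of plinth in the frame of clamp between 0.006 and 0.0135 m and angle between plinth's own z axis and vertical below 0.08 rad and angle between the x axis of plinth and the x axis of clamp, either way round below 0.15 rad and x of stud_head in the frame of clamp below -0.015 m and value of joint stud above 0.0058 m and value of joint jaw below 0.16 rad and value of joint lever below 0.06 rad and linear speed of plinth below 0.02 m/s and contact force between jaw and plinth below 0.1 N); the robot touches nothing.
It fails at once if more than 28 N between the fingers and the handle or lever (contact force between the fingers and handle above 28 N).
It fails at once if a bystander is moved by more than 30 mm (distance of any of mallet, chisel_a, chisel_b, bottle, offcut, figure, brush from where it was at the start of the episode above 0.03 m).
It also fails if it takes over 70 s, if anything falls off the work surface, if the arm or the gripper's body presses on something with over 40 N, if the wrist force passes 120 N, or if a joint passes its speed limit or range.

## Working session

There is one attempt and no reset: what is moved stays moved. The work goes in short steps, Python scripts to look and compute and a tool call to move; the robot and the scene stay as the last step left them, time stands still between calls to the robot, and variables do not carry over. Pictures are saved under pics/ and viewed, at most 10 in all, crops included, and the job is handed in when it is done.

Besides the shell and the picture viewer there is one more tool, called after "Request:" as name(argument=value, ...) on one line, values as JSON. carry_out: Moves the arm, as the interface text tells. Its arguments: {"type":"object","properties":{"moves":{"type":"array"},"gripper":{"type":"number"},"grip_force":{"type":"number"}},"required":["moves"]}

```bash
mkdir -p pics; cat > h.py <<'E'
import numpy as np, cv2
from station import ctrl, optics, finder
from scipy.spatial.transform import Rotation as R
def ray(cam,u,v,P=None):
    p=P or optics.camera_params(cam); f=200/np.tan(np.radians(p["fov_y"])/2)
    d=np.array([(u-p["cx"])/f,(v-p["cy"])/f]); s=d.copy()
    for _ in range(20): s=d/(1+p["k1"]*(s@s))
    T=np.linalg.inv(np.array(p["camera_from_world"])); w=T[:3,:3]@np.array([s[0],-s[1],-1]); return T[:3,3],w
def at_z(cam,u,v,z,P=None):
    o,w=ray(cam,u,v,P); return o+w*(z-o[2])/w[2]
def pix(cam,X,P=None):
    p=P or optics.camera_params(cam); f=200/np.tan(np.radians(p["fov_y"])/2)
    c=np.array(p["camera_from_world"])@np.append(X,1); s=np.array([c[0],-c[1]])/-c[2]
    s=s*(1+p["k1"]*(s@s)); return s*f+[p["cx"],p["cy"]]
def save(cam,n,crop=None,k=1):
    im=optics.capture(cam)[:,:,::-1]
    if crop: im=im[crop[1]:crop[3],crop[0]:crop[2]]
    cv2.imwrite("pics/"+n,cv2.resize(im,None,fx=k,fy=k,interpolation=cv2.INTER_CUBIC))
E
python3 - <<'E'
from h import *
save("scene","s1.png",k=1.25); save("side","d1.png",k=1.25)
for c in("scene","side"):
  for t in("nest","handle_hinge","handle_tip","lever_tip","jaw_face","clamp","plinth","stud_head","mallet","chisel_a","bottle","offcut","figure","brush"):
    print(c,t,[(np.round(d["centre"],3).tolist(),round(d["score"],2)) for d in finder.landmark_of(t,c)[:4]])
print(ctrl.get_obs(),ctrl.finger_overhang)
E
```

```text
scene nest [([0.683, 0.117, 0.009], 0.64)]
scene handle_hinge [([0.618, -0.02, 0.028], 0.92), ([0.654, 0.28, 0.001], 0.54)]
scene handle_tip [([0.502, -0.096, 0.032], 0.92), ([0.38, 0.38, 0.001], 0.5)]
scene lever_tip [([0.522, -0.125, 0.031], 0.68)]
scene jaw_face [([0.638, 0.122, 0.03], 0.83), ([0.616, -0.02, 0.026], 0.71)]
scene clamp [([0.678, 0.041, -0.004], 0.84), ([0.452, -0.414, 0.0], 0.22)]
scene plinth [([0.434, 0.233, 0.006], 0.87), ([0.294, 0.188, 0.004], 0.83), ([0.497, 0.094, -0.001], 0.75), ([0.583, 0.396, -0.0], 0.21)]
scene stud_head []
scene mallet [([0.451, -0.413, 0.005], 0.81)]
scene chisel_a [([0.402, 0.099, 0.001], 0.77), ([0.362, -0.2, -0.0], 0.52)]
scene bottle [([0.582, 0.394, 0.002], 0.89)]
scene offcut [([0.65, 0.284, 0.001], 0.97), ([0.617, -0.021, 0.033], 0.73)]
scene figure [([0.568, -0.327, -0.001], 0.59)]
scene brush [([0.381, 0.377, 0.001], 0.88)]
side nest [([0.68, 0.117, 0.009], 0.8)]
side handle_hinge [([0.614, -0.024, 0.029], 0.97)]
side handle_tip [([0.496, -0.094, 0.031], 0.69)]
side lever_tip [([0.522, -0.121, 0.026], 0.48)]
side jaw_face [([0
[... 631 characters left out ...]
2], 0.83)]
{'time_s': 1.5, 'qpos': array([ 1.13629903e+00,  3.08112158e-01,  1.63378315e+00, -9.14032730e-06,
        1.19969824e+00, -6.97400520e-02]), 'qvel': array([-0.00012749, -0.00034388,  0.00067497,  0.00047693, -0.00192115,
       -0.00030063]), 'tau': array([-1.78878076e-03, -4.15301049e+01, -2.77058798e+01, -2.68456206e-04,
        1.28674623e-03,  5.57827171e-07]), 'eef_pos': array([0.22300879, 0.58387478, 0.25327248]), 'ee_rot': array([ 1.81367626e-01,  9.83415367e-01, -1.49509932e-06,  4.01297454e-06]), 'wrist_force': array([-1.13397826, -0.17126362, -1.09255582]), 'torque': array([-0.02081907,  0.02607156,  0.01521741]), 'gripper_force': 0.0, 'width': 1.0014068384443777} 0.022
```

View pics/s1.png

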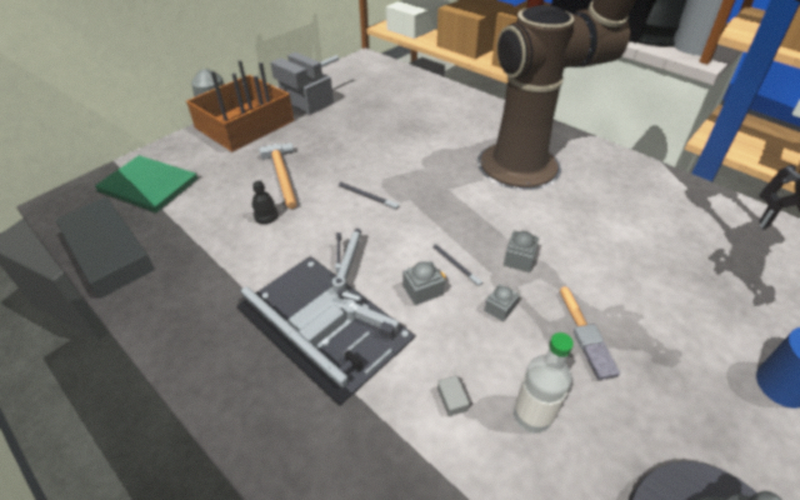

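View pics/d1.png

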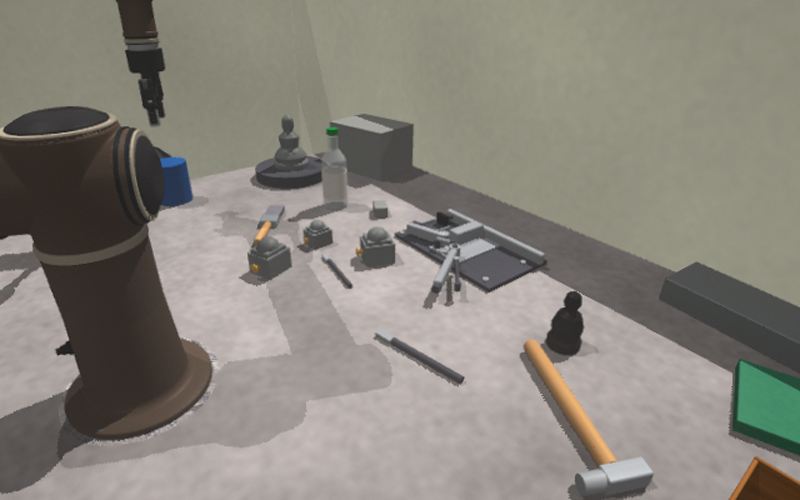

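Scene picture: the clamp is at about (330,320). The three plinths are at (425,280), (522,250) and (503,300); the last is the smallest and maps to world (0.434, 0.233). Side picture: its stud at about (307,241) faces roughly towards the base. The handle is open at about -148° and the other items are clear of it.

```bash
cat >> h.py <<'E'
def plan(pos,tx=None):
    """travel,dr for world TCP pos and tool-x yaw tx(rad, world, tool down)"""
    o=ctrl.get_obs(); r=R.from_quat(o["ee_rot"]); t=r.inv().apply(np.array(pos)-o["eef_pos"])/0.4
    d=[0,0,0]
    if tx is not None:
        M=R.from_matrix(np.array([[np.cos(tx),np.sin(tx),0],[np.sin(tx),-np.cos(tx),0],[0,0,-1.]]).T.T)
        d=(r.inv()*M).as_rotvec()/(np.pi/4)
    print("travel",np.round(t,4),"dr",np.round(d,4),"len mm",round(np.linalg.norm(t)*400,1))
E
python3 - <<'E'
from h import *
o=ctrl.get_obs();p=optics.camera_params("wrist");T=np.linalg.inv(p["camera_from_world"]);r=R.from_quat(o["ee_rot"])
print(r.inv().apply(T[:3,3]-o["eef_pos"]),r.inv().apply(-T[:3,2]),p["fov_y"],p["k1"])
plan([0.47,0.22,0.32],np.pi);plan([0.47,0.22,0.32])
for c in("side",): 
  P=optics.camera_params(c); optics.capture(c); print(np.linalg.inv(P["camera_from_world"])[:3,3])
E
```

```text
[ 7.39349092e-02 -1.06061732e-04 -1.20504876e-01] [-2.88497764e-01  4.84179164e-04  9.57480447e-01] 70.3072298362268 -0.008491463633458993
travel [-0.9014 -0.6296 -0.1668] dr [-0.      0.     -0.4644] len mm 444.8
travel [-0.9014 -0.6296 -0.1668] dr [0 0 0] len mm 444.8
[-0.02389303 -0.62303247  0.49898358]
```

Request:
carry_out(moves=[{"travel": [-0.11, -0.077, -0.02], "dr": [0, 0, -0.06]}, {"travel": [-0.22, -0.154, -0.04], "dr": [0, 0, -0.12]}, {"travel": [-0.33, -0.231, -0.06], "dr": [0, 0, -0.18]}, {"travel": [-0.43, -0.301, -0.08], "dr": [0, 0, -0.24]}, {"travel": [-0.53, -0.371, -0.1], "dr": [0, 0, -0.3]}, {"travel": [-0.63, -0.441, -0.12], "dr": [0, 0, -0.36]}, {"travel": [-0.73, -0.511, -0.14], "dr": [0, 0, -0.42]}, {"travel": [-0.82, -0.574, -0.16], "dr": [0, 0, -0.464]}])

```text
time_s: 2.35
eef_pos: [0.4452, 0.2551, 0.3169]
ee_rot: [-0.001, 1.0, 0.0, 0.0]
wrist_force: [0.5, -0.3, 0.1]
width: 1.003
gripper_force: 0.0
```

```bash
python3 - <<'E'
from h import *
save("wrist","w1.png",k=1.25)
for t in("plinth","stud_head"):
    print(t,[(np.round(d["centre"],4).tolist(),round(d["score"],2),pix("wrist",d["centre"]).round()) for d in finder.landmark_of(t,"wrist")[:4]])
print(ctrl.get_obs()["eef_pos"])
E
```

```text
plinth [([0.4349, 0.2309, 0.0022], 0.72, array([306., 158.])), ([0.3011, 0.1853, 0.0014], 0.67, array([271.,  62.]))]
stud_head [([0.2481, 0.1725, 0.0234], 0.59, array([254.,  16.])), ([0.3969, 0.2319, 0.0176], 0.55, array([304., 135.])), ([0.4533, 0.113, 0.0216], 0.49, array([224., 174.]))]
[0.44642387 0.25466036 0.31735795]
```

View pics/w1.png

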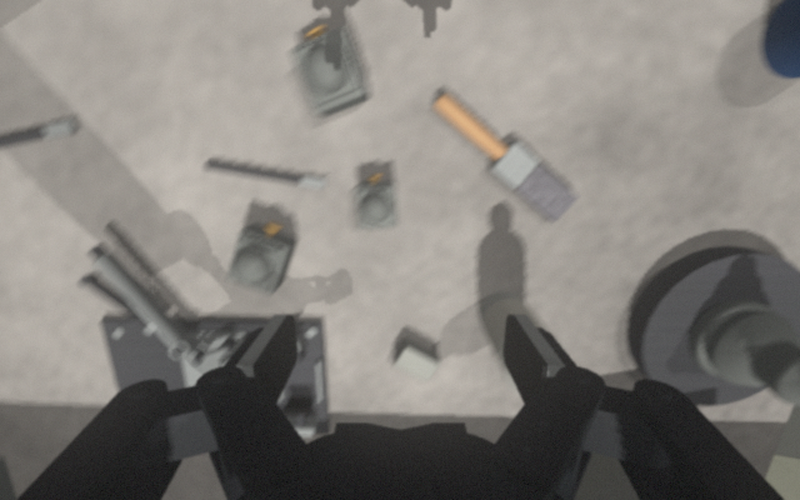

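The small plinth is at (375,195), with its stud at (376,177) facing the base (world -x). Its yaw is close to 0, and all three cameras agree on (0.4345, 0.232). Next I descend above it.

Request:
carry_out(moves=[{"travel": [0.015, -0.03, 0.1], "dr": [0, 0, 0]}, {"travel": [0.03, -0.053, 0.2], "dr": [0, 0, 0]}, {"travel": [0.03, -0.053, 0.3], "dr": [0, 0, 0]}, {"travel": [0.03, -0.053, 0.4], "dr": [0, 0, 0]}, {"travel": [0.03, -0.053, 0.48], "dr": [0, 0, 0]}, {"travel": [0.03, -0.053, 0.5], "dr": [0, 0, 0]}, {"travel": [0.03, -0.053, 0.5], "dr": [0, 0, 0]}, {"travel": [0.03, -0.053, 0.5], "dr": [0, 0, 0]}])

```text
time_s: 3.3
eef_pos: [0.4334, 0.2368, 0.1177]
ee_rot: [-0.0, 1.0, 0.001, 0.001]
wrist_force: [0.5, -0.4, 0.2]
width: 0.997
gripper_force: 0.0
```

```bash
python3 - <<'E'
from h import *
optics.capture("wrist")
for t in("plinth","stud_head"):
    print(t,[(np.round(d["centre"],4).tolist(),round(d["score"],2)) for d in finder.landmark_of(t,"wrist")[:4]])
m=finder.cut_out("plinth","wrist")
for d in m[:2]:
    c=cv2.findContours(d["mask"].astype(np.uint8),0,2)[0]; c=max(c,key=cv2.contourArea)
    print(d["score"],cv2.minAreaRect(c), cv2.boundingRect(c))
print(ctrl.get_obs()["eef_pos"]); plan([0.4345,0.232,0.033],np.pi)
E
```

```text
plinth [([0.433, 0.2326, 0.003], 0.97), ([0.4987, 0.0923, -0.0006], 0.97), ([0.3013, 0.1843, -0.001], 0.61)]
stud_head [([0.4549, 0.1107, 0.023], 0.97), ([0.4013, 0.2304, 0.0184], 0.47)]
0.78 ((150.2794189453125, 278.2420349121094), (91.0009994506836, 92.56999206542969), 15.780752182006836) (95, 233, 110, 79)
0.77 ((312.7213134765625, 208.93441772460938), (80.9389419555664, 58.486087799072266), 84.80557250976562) (282, 169, 62, 81)
[0.43383595 0.23634087 0.11813889]
travel [-0.0009 -0.0112  0.2128] dr [ 0.0019  0.0043 -0.0004] len mm 85.3
```

Request:
carry_out(moves=[{"travel": [0, -0.011, 0.05], "dr": [0, 0, 0]}, {"travel": [0, -0.011, 0.1], "dr": [0, 0, 0]}, {"travel": [0, -0.011, 0.15], "dr": [0, 0, 0]}, {"travel": [0, -0.011, 0.19], "dr": [0, 0, 0]}, {"travel": [0, -0.011, 0.21], "dr": [0, 0, 0]}, {"travel": [0, -0.011, 0.213], "dr": [0, 0, 0]}, {"travel": [0, -0.011, 0.213], "dr": [0, 0, 0]}, {"travel": [0, -0.011, 0.213], "dr": [0, 0, 0]}])

```text
time_s: 4.3
eef_pos: [0.4334, 0.2316, 0.0321]
ee_rot: [0.0, 1.0, 0.0, 0.001]
wrist_force: [0.2, -0.3, 0.2]
width: 1.002
gripper_force: 0.0
```

Request:
carry_out(moves=[{"travel": [0, 0, 0], "dr": [0, 0, 0]}, {"travel": [0, 0, 0], "dr": [0, 0, 0]}, {"travel": [0, 0, 0], "dr": [0, 0, 0]}, {"travel": [0, 0, 0], "dr": [0, 0, 0]}, {"travel": [0, 0, 0], "dr": [0, 0, 0]}, {"travel": [0, 0, 0], "dr": [0, 0, 0]}, {"travel": [0, 0, 0], "dr": [0, 0, 0]}, {"travel": [0, 0, 0], "dr": [0, 0, 0]}], gripper=0, grip_force=50)

```text
time_s: 5.1
eef_pos: [0.4329, 0.2315, 0.0319]
ee_rot: [0.0, 1.0, 0.0, 0.0]
wrist_force: [-0.4, -0.7, 6.5]
width: 0.513
gripper_force: 50.2
```

Request:
carry_out(moves=[{"travel": [0, 0, -0.1], "dr": [0, 0, 0]}, {"travel": [0, 0, -0.21], "dr": [0, 0, 0]}, {"travel": [-0.04, -0.03, -0.32], "dr": [0, 0, 0]}, {"travel": [-0.12, -0.09, -0.4], "dr": [0, 0, 0]}, {"travel": [-0.21, -0.16, -0.45], "dr": [0, 0, 0]}, {"travel": [-0.3, -0.23, -0.5], "dr": [0, 0, 0]}, {"travel": [-0.38, -0.29, -0.55], "dr": [0, 0, 0]}, {"travel": [-0.4, -0.31, -0.58], "dr": [0, 0, 0]}])

```text
time_s: 5.9
eef_pos: [0.596, 0.1043, 0.2645]
ee_rot: [0.002, 1.0, -0.001, 0.002]
wrist_force: [0.3, -0.2, -3.0]
width: 0.511
gripper_force: 51.7
```

Request:
carry_out(moves=[{"travel": [-0.04, -0.03, 0], "dr": [0, 0, 0]}, {"travel": [-0.06, -0.05, 0], "dr": [0, 0, 0]}, {"travel": [-0.06, -0.05, 0], "dr": [0, 0, 0]}, {"travel": [-0.06, -0.05, 0], "dr": [0, 0, 0]}, {"travel": [-0.06, -0.05, 0], "dr": [0, 0, 0]}, {"travel": [-0.06, -0.05, 0], "dr": [0, 0, 0]}, {"travel": [-0.06, -0.05, 0], "dr": [0, 0, 0]}, {"travel": [-0.06, -0.05, 0], "dr": [0, 0, 0]}])

```text
time_s: 6.7
eef_pos: [0.6162, 0.0875, 0.2632]
ee_rot: [-0.0, 1.0, 0.0, 0.0]
wrist_force: [0.3, -0.1, -2.0]
width: 0.51
gripper_force: 51.7
```

```bash
python3 - <<'E'
from h import *
save("wrist","w2.png",k=1.25)
for t in("nest","clamp","handle_hinge","handle_tip","lever_tip","jaw_face","plinth","stud_head"):
    print(t,[(np.round(d["centre"],4).tolist(),round(d["score"],2),pix("wrist",d["centre"]).round()) for d in finder.landmark_of(t,"wrist")[:2]])
o=ctrl.get_obs();print(o["eef_pos"],o["wrist_force"],o["width"])
E
```

```text
nest [([0.6783, 0.1211, 0.0124], 0.79, array([344., 219.]))]
clamp [([0.6773, 0.0407, -0.002], 0.71, array([287., 215.]))]
handle_hinge [([0.6172, -0.0196, 0.0274], 0.72, array([236., 178.]))]
handle_tip [([0.5047, -0.0925, 0.0317], 0.93, array([164.,  83.]))]
lever_tip [([0.5246, -0.1201, 0.0269], 0.6, array([145., 102.]))]
jaw_face [([0.6374, 0.1262, 0.0274], 0.59, array([350., 194.]))]
plinth [([0.5013, 0.0926, 0.0001], 0.95, array([324.,  83.])), ([0.6193, 0.0906, 0.2321], 0.71, array([326., 253.]))]
stud_head [([0.5811, 0.0838, 0.2481], 0.59, array([313., 199.])), ([0.573, -0.3278, -0.0004], 0.43, array([ 10., 142.]))]
[0.61644567 0.08713148 0.26309496] [-0.23094611 -0.2343136  -2.62428597] 0.5076799587143827
```

View pics/w2.png

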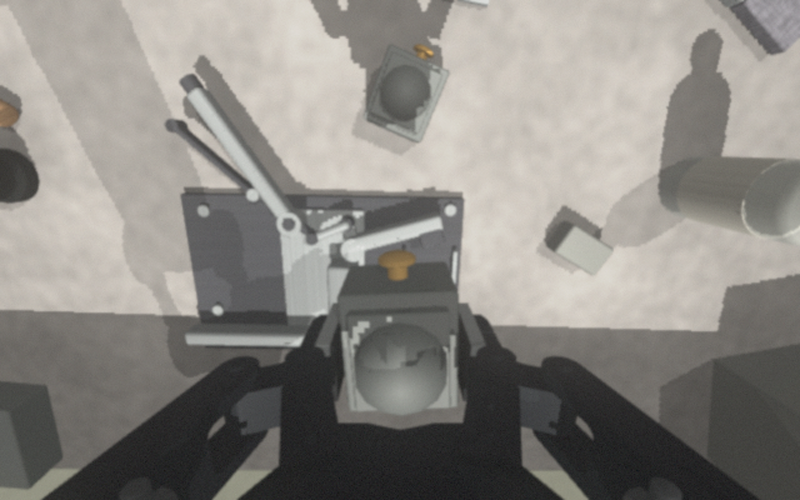

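The wrist picture shows the held plinth with its stud at (397,262) facing -x. The plate's -x corners are at (182,193) and (463,192), the hinge is at (289,224), the handle knob at (190,84) and the lever tip at (173,126). I fit the clamp frame from the corners.

```bash
python3 - <<'E'
from h import *
f=lambda u,v,z: at_z("wrist",u/1.25,v/1.25,z)
a=f(182,193,.01);b=f(463,192,.01);print(a,b,np.linalg.norm(a-b))
print("hinge",f(289,224,.042),"knob",f(190,84,.04),"lever",f(173,126,.038))
# fit of all
C=np.array([[-87,-185],[-87,115],[-63,-62],[0,80],[0,0],[0,80],[0,80],[0,0],[0,0],[-63,-62],[-63,-62]])/1e3
W=np.array([a[:2],b[:2],f(289,224,.042)[:2],[.6783,.1211],[.6773,.0407],[.683,.117],[.68,.117],[.678,.041],[.681,.035],[.618,-.02],[.614,-.024]])
w=np.array([3,3,3]+[1]*8.__int__()) if 0 else np.array([4,4,3]+[1]*8,float)
cm=(C*w[:,None]).sum(0)/w.sum();wm=(W*w[:,None]).sum(0)/w.sum()
H=((C-cm)*w[:,None]).T@(W-wm); th=np.arctan2(H[0,1]-H[1,0],H[0,0]+H[1,1])
Rm=np.array([[np.cos(th),-np.sin(th)],[np.sin(th),np.cos(th)]]);t=wm-Rm@cm
print("yaw",th,"origin",t,"nest",Rm@[0,.08]+t); print(np.round((C@Rm.T+t-W)*1e3,1).tolist())
E
```

```text
File "<stdin>", line 8
    w=np.array([3,3,3]+[1]*8.__int__()) if 0 else np.array([4,4,3]+[1]*8,float)
                            ^
SyntaxError: invalid decimal literal
```

```bash
cat >> h.py <<'E'
def fit(C,W,w):
    cm=(C*w[:,None]).sum(0)/w.sum();wm=(W*w[:,None]).sum(0)/w.sum()
    H=((C-cm)*w[:,None]).T@(W-wm); th=np.arctan2(H[0,1]-H[1,0],H[0,0]+H[1,1])
    Rm=np.array([[np.cos(th),-np.sin(th)],[np.sin(th),np.cos(th)]]);return th,Rm,wm-Rm@cm
E
python3 - <<'E'
from h import *
f=lambda u,v,z: at_z("wrist",u/1.25,v/1.25,z)
a=f(182,193,.01);b=f(463,192,.01);print(a,b,np.linalg.norm(a-b))
print("hinge",f(289,224,.042),"knob",f(190,84,.04),"lever",f(173,126,.038))
C=np.array([[-87,-185],[-87,115],[-63,-62],[0,80],[0,0],[0,80],[0,80],[0,0],[0,0],[-63,-62],[-63,-62]])/1e3
W=np.array([a[:2],b[:2],f(289,224,.042)[:2],[.6783,.1211],[.6773,.0407],[.683,.117],[.68,.117],[.678,.041],[.681,.035],[.618,-.02],[.614,-.024]])
w=np.array([4,4,3]+[1]*8,float)
th,Rm,t=fit(C,W,w)
print("yaw",th,"origin",t,"nest",Rm@[0,.08]+t); print(np.round((C@Rm.T+t-W)*1e3,1).tolist())
E
```

```text
[ 0.5886103  -0.14102621  0.01      ] [0.58797222 0.15337387 0.01      ] 0.2944007726595147
hinge [ 0.61509084 -0.02142142  0.042     ] knob [ 0.48880612 -0.09875283  0.04      ] lever [ 0.52381808 -0.12149683  0.038     ]
yaw -0.005739561586979654 origin [0.6775892  0.03984831] nest [0.67804836 0.119847  ]
[[0.9, -3.6], [3.3, 2.0], [-0.9, -0.4], [-0.3, -1.3], [0.3, -0.9], [-5.0, 2.8], [-2.0, 2.8], [-0.4, -1.2], [-3.4, 4.8], [-3.8, -1.8], [0.2, 2.2]]
```

Request:
carry_out(moves=[{"travel": [-0.04, -0.08, 0], "dr": [0, 0, 0]}, {"travel": [-0.08, -0.16, 0], "dr": [0, 0, 0]}, {"travel": [-0.1, -0.22, 0], "dr": [0, 0, 0]}, {"travel": [-0.1, -0.23, 0], "dr": [0, 0, 0]}, {"travel": [-0.1, -0.23, 0], "dr": [0, 0, 0]}, {"travel": [-0.1, -0.23, 0], "dr": [0, 0, 0]}, {"travel": [-0.1, -0.23, 0], "dr": [0, 0, 0]}, {"travel": [-0.1, -0.23, 0], "dr": [0, 0, 0]}])

```text
time_s: 7.95
eef_pos: [0.6561, -0.0037, 0.2632]
ee_rot: [-0.001, 1.0, 0.0, -0.0]
wrist_force: [0.2, 0.2, -1.9]
width: 0.512
gripper_force: 51.7
```

```bash
python3 - <<'E'
from h import *
p=optics.camera_params("wrist"); np.save("p3.npy",p,allow_pickle=True)
c=pix("wrist",[.678,.1195,.01]); print(c)
x0,y0=int(c[0]-80),int(c[1]-90); print(x0,y0)
save("wrist","w3.png",(x0,y0,x0+160,y0+120+30),4)
print([(np.round(d["centre"],4).tolist(),round(d["score"],2)) for t in("nest","clamp","handle_hinge","jaw_face") for d in finder.landmark_of(t,"wrist")[:1]],ctrl.get_obs()["eef_pos"])
E
```

```text
[410.31866516 191.05856096]
330 101
[([0.6778, 0.1178, 0.0127], 0.95), ([0.6787, 0.0405, -0.0017], 0.71), ([0.6359, 0.1217, 0.0282], 0.6)] [ 0.65633699 -0.00445982  0.26319112]
```

View pics/w3.png

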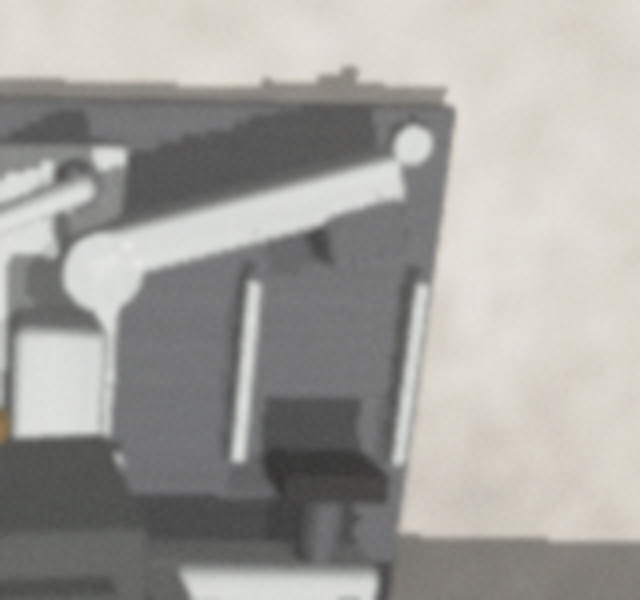

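The crop shows the guides. The inner edge of the left strip runs (262,280)-(243,462) and that of the right strip (414,285)-(392,465). The plate corner is at (453,105).

```bash
python3 - <<'E'
from h import *
f=lambda u,v,z: at_z("wrist",330+u/4,101+v/4,z).round(4)
for q in((262,280),(243,462),(414,285),(392,465)): print(f(*q,.018))
print("corner",f(453,105,.010)); print("padfront",f(270,452,.045),f(380,480,.045)); print("pivot top",f(101,272,.05),f(101,272,.044))
E
```

```text
[0.6494 0.0942 0.018 ]
[0.7122 0.0926 0.018 ]
[0.651 0.144 0.018]
[0.7133 0.1437 0.018 ]
corner [0.5944 0.1531 0.01  ]
padfront [0.6992 0.0937 0.045 ] [0.7087 0.1295 0.045 ]
pivot top [0.6411 0.0377 0.05  ] [0.6422 0.0384 0.044 ]
```

Request:
carry_out(moves=[{"travel": [-0.02, 0.08, 0.02], "dr": [0, 0, 0]}, {"travel": [-0.04, 0.17, 0.06], "dr": [0, 0, 0]}, {"travel": [-0.05, 0.25, 0.12], "dr": [0, 0, 0]}, {"travel": [-0.05, 0.308, 0.2], "dr": [0, 0, 0]}, {"travel": [-0.05, 0.308, 0.28], "dr": [0, 0, 0]}, {"travel": [-0.05, 0.308, 0.34], "dr": [0, 0, 0]}, {"travel": [-0.05, 0.308, 0.358], "dr": [0, 0, 0]}, {"travel": [-0.05, 0.308, 0.358], "dr": [0, 0, 0]}])

```text
time_s: 9.0
eef_pos: [0.6754, 0.1182, 0.1183]
ee_rot: [0.0, 1.0, -0.0, -0.002]
wrist_force: [-0.0, 0.2, -3.4]
width: 0.51
gripper_force: 51.6
```

```bash
python3 - <<'E'
from h import *
optics.capture("scene");optics.capture("side")
for c in("scene","side"):
  for t in("plinth","stud_head"): print(c,t,[(np.round(d["centre"],4).tolist(),round(d["score"],2)) for d in finder.landmark_of(t,c) if d["centre"][2]>.05])
print(ctrl.get_obs()["eef_pos"]); plan([.6765,.1186,.043],np.pi-.008)
E
```

```text
scene plinth [([0.6792, 0.1219, 0.088], 0.89)]
scene stud_head []
side plinth [([0.6756, 0.1179, 0.0914], 0.86)]
side stud_head []
[0.67785259 0.11824683 0.12211824]
travel [0.0041 0.0008 0.1978] dr [0.0005 0.0046 0.0092] len mm 79.1
```

Request:
carry_out(moves=[{"travel": [0.003, 0.001, 0.03], "dr": [0, 0, 0.009]}, {"travel": [0.003, 0.001, 0.06], "dr": [0, 0, 0.009]}, {"travel": [0.003, 0.001, 0.09], "dr": [0, 0, 0.009]}, {"travel": [0.003, 0.001, 0.12], "dr": [0, 0, 0.009]}, {"travel": [0.003, 0.001, 0.15], "dr": [0, 0, 0.009]}, {"travel": [0.003, 0.001, 0.17], "dr": [0, 0, 0.009]}, {"travel": [0.003, 0.001, 0.18], "dr": [0, 0, 0.009]}, {"travel": [0.003, 0.001, 0.18], "dr": [0, 0, 0.009]}])

```text
time_s: 10.1
eef_pos: [0.6747, 0.1187, 0.0469]
ee_rot: [0.004, 1.0, -0.0, -0.001]
wrist_force: [0.1, -0.7, -2.4]
width: 0.508
gripper_force: 51.7
```

```bash
python3 - <<'E'
from h import *
o=ctrl.get_obs();print(o["eef_pos"],o["wrist_force"]); plan([.6765,.1186,.043],np.pi-.008)
save("side","d2.png",(260,140,460,260),4)
E
```

```text
[0.67470941 0.11869385 0.0469105 ] [ 0.12923878 -0.71548711 -2.38495378]
travel [-0.0045 -0.0002  0.0098] dr [-0.0002 -0.0019  0.0007] len mm 4.3
```

View pics/d2.png

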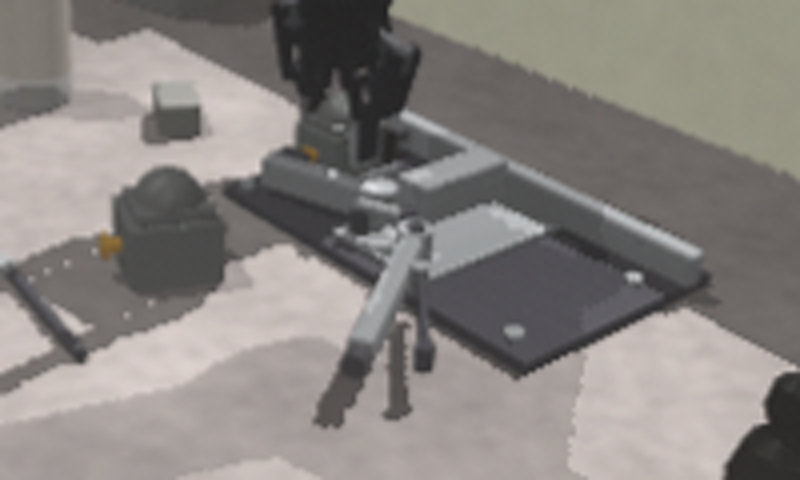

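The plinth is between the jaw and the pad: the stud at (312,153) shows above the jaw arm. I lower it the last millimetres.

Request:
carry_out(moves=[{"travel": [-0.004, 0, 0.003], "dr": [0, 0, 0]}, {"travel": [-0.004, 0, 0.006], "dr": [0, 0, 0]}, {"travel": [-0.004, 0, 0.009], "dr": [0, 0, 0]}, {"travel": [-0.004, 0, 0.012], "dr": [0, 0, 0]}, {"travel": [-0.004, 0, 0.012], "dr": [0, 0, 0]}, {"travel": [-0.004, 0, 0.012], "dr": [0, 0, 0]}, {"travel": [-0.004, 0, 0.012], "dr": [0, 0, 0]}, {"travel": [-0.004, 0, 0.012], "dr": [0, 0, 0]}])

```text
time_s: 10.95
eef_pos: [0.6769, 0.1187, 0.0432]
ee_rot: [0.004, 1.0, 0.0, 0.0]
wrist_force: [0.2, 0.3, -3.0]
width: 0.507
gripper_force: 51.7
```

Request:
carry_out(moves=[{"travel": [0, 0, 0.002], "dr": [0, 0, 0]}, {"travel": [0, 0, 0.004], "dr": [0, 0, 0]}, {"travel": [0, 0, 0.005], "dr": [0, 0, 0]}, {"travel": [0, 0, 0.005], "dr": [0, 0, 0]}, {"travel": [0, 0, 0.005], "dr": [0, 0, 0]}, {"travel": [0, 0, 0.005], "dr": [0, 0, 0]}, {"travel": [0, 0, 0.005], "dr": [0, 0, 0]}, {"travel": [0, 0, 0.005], "dr": [0, 0, 0]}])

```text
time_s: 11.75
eef_pos: [0.677, 0.1187, 0.042]
ee_rot: [0.004, 1.0, -0.0, 0.0]
wrist_force: [-3.5, 0.6, 5.7]
width: 0.512
gripper_force: 52.5
```

Contact with the floor. I release and rise.

Request:
carry_out(moves=[{"travel": [0, 0, 0], "dr": [0, 0, 0]}, {"travel": [0, 0, 0], "dr": [0, 0, 0]}, {"travel": [0, 0, 0], "dr": [0, 0, 0]}, {"travel": [0, 0, 0], "dr": [0, 0, 0]}, {"travel": [0, 0, -0.05], "dr": [0, 0, 0]}, {"travel": [0, 0, -0.15], "dr": [0, 0, 0]}, {"travel": [0, 0, -0.25], "dr": [0, 0, 0]}, {"travel": [0, 0, -0.3], "dr": [0, 0, 0]}], gripper=0.8)

```text
time_s: 12.55
eef_pos: [0.6793, 0.119, 0.1655]
ee_rot: [0.004, 1.0, 0.0, 0.003]
wrist_force: [1.4, 0.0, -0.1]
width: 0.799
gripper_force: 0.0
```

```bash
python3 - <<'E'
from h import *
for c in("scene","side","wrist"):
  optics.capture(c)
  for t in("plinth","stud_head","handle_tip","lever_tip","handle_hinge"): print(c,t,[(np.round(d["centre"],4).tolist(),round(d["score"],2)) for d in finder.landmark_of(t,c) if d["centre"][0]>.6 or t[0] in"hl"])
save("wrist","w4.png",k=1.25)
print(ctrl.get_obs()["eef_pos"])
E
```

```text
scene plinth [([0.6786, 0.1218, 0.0137], 0.72), ([0.6518, 0.2831, 0.0052], 0.55)]
scene stud_head []
scene handle_tip [([0.6512, 0.2835, 0.0024], 0.68)]
scene lever_tip [([0.617, -0.0193, 0.029], 0.36)]
scene handle_hinge [([0.6182, -0.0212, 0.0297], 0.87)]
side plinth [([0.6752, 0.1174, 0.0092], 0.84)]
side stud_head [([0.6184, -0.023, 0.0314], 0.53)]
side handle_tip []
side lever_tip [([0.5215, -0.1226, 0.0303], 0.65)]
side handle_hinge [([0.6139, -0.0225, 0.0277], 0.63)]
wrist plinth [([0.6815, 0.1206, 0.0114], 0.88)]
wrist stud_head [([0.6456, 0.1173, 0.0254], 0.52)]
wrist handle_tip []
wrist lever_tip [([0.5225, -0.1224, 0.0285], 0.84)]
wrist handle_hinge [([0.6212, -0.0202, 0.0302], 0.7), ([0.6797, 0.0383, -0.0017], 0.53)]
[0.67691484 0.11873328 0.1612327 ]
```

View pics/w4.png

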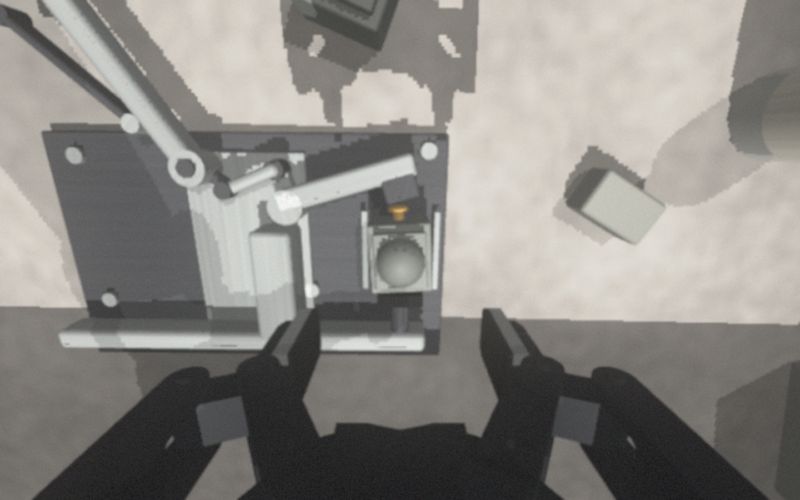

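The plinth stands square in the nest at (400,258), with the stud at (400,212) proud and facing the jaw. Step 1 looks met. Next I close the fingers and go to the outer side of the handle.

Request:
carry_out(moves=[{"travel": [0.05, -0.05, 0], "dr": [0, 0, 0.12]}, {"travel": [0.12, -0.11, 0], "dr": [0, 0, 0.24]}, {"travel": [0.19, -0.17, 0], "dr": [0, 0, 0.36]}, {"travel": [0.26, -0.235, 0], "dr": [0, 0, 0.48]}, {"travel": [0.33, -0.3, 0], "dr": [0, 0, 0.6]}, {"travel": [0.39, -0.355, 0], "dr": [0, 0, 0.72]}, {"travel": [0.43, -0.4, 0], "dr": [0, 0, 0.84]}, {"travel": [0.45, -0.414, 0], "dr": [0, 0, 0.95]}], gripper=0, grip_force=20)

```text
time_s: 14.3
eef_pos: [0.494, -0.0469, 0.1612]
ee_rot: [0.37, 0.929, -0.0, -0.0]
wrist_force: [0.0, 0.7, -0.2]
width: 0.001
gripper_force: 0.0
```

```bash
python3 - <<'E'
from h import *
optics.capture("wrist")
for t in("handle_tip","lever_tip","handle_hinge"): print(t,[(np.round(d["centre"],4).tolist(),round(d["score"],2)) for d in finder.landmark_of(t,"wrist")])
optics.capture("scene")
for t in("handle_tip","lever_tip","handle_hinge"): print(t,[(np.round(d["centre"],4).tolist(),round(d["score"],2)) for d in finder.landmark_of(t,"scene")])
o=ctrl.get_obs();print(o["eef_pos"],o["qpos"],o["width"],o["wrist_force"])
plan([.497,-.047,.043],np.radians(121.2))
E
```

```text
handle_tip [([0.5041, -0.0922, 0.0282], 0.63)]
lever_tip [([0.5211, -0.1241, 0.0248], 0.86)]
handle_hinge [([0.6172, -0.0187, 0.0303], 0.72), ([0.6366, 0.124, 0.0266], 0.57)]
handle_tip [([0.4999, -0.0968, 0.0323], 0.74), ([0.6801, 0.1235, 0.0127], 0.34), ([0.6814, 0.1178, 0.0098], 0.25)]
lever_tip [([0.5222, -0.1216, 0.0307], 0.43), ([0.6118, -0.0238, 0.0283], 0.29)]
handle_hinge [([0.618, -0.0203, 0.0305], 0.65)]
[ 0.49632438 -0.04510466  0.16123081] [-1.78072614e-01  1.79564272e-01  2.00222821e+00  9.92878797e-05
  9.59229925e-01 -9.96930288e-01] -0.0005073688570744266 [-0.77359685  0.52989669  0.62714462]
travel [-0.0043 -0.0024  0.2956] dr [0.0006 0.0005 0.3492] len mm 118.2
```

Request:
carry_out(moves=[{"travel": [-0.003, -0.002, 0.05], "dr": [0, 0, 0.1]}, {"travel": [-0.003, -0.002, 0.1], "dr": [0, 0, 0.2]}, {"travel": [-0.003, -0.002, 0.16], "dr": [0, 0, 0.3]}, {"travel": [-0.003, -0.002, 0.22], "dr": [0, 0, 0.349]}, {"travel": [-0.003, -0.002, 0.26], "dr": [0, 0, 0.349]}, {"travel": [-0.003, -0.002, 0.285], "dr": [0, 0, 0.349]}, {"travel": [-0.003, -0.002, 0.295], "dr": [0, 0, 0.349]}, {"travel": [-0.003, -0.002, 0.295], "dr": [0, 0, 0.349]}])

```text
time_s: 15.5
eef_pos: [0.4961, -0.0468, 0.0429]
ee_rot: [0.491, 0.871, -0.0, -0.0]
wrist_force: [-0.4, -0.1, -0.5]
width: -0.0
gripper_force: 0.0
```

```bash
cat >> h.py <<'E'
HG=np.array([.616,-.0215])
def st():
    o=ctrl.get_obs(); r=R.from_quat(o["ee_rot"]); p=o["eef_pos"]; x=r.apply([1,0,0]); tx=np.arctan2(x[1],x[0])
    u=np.array([np.cos(tx+np.pi/2),np.sin(tx+np.pi/2)]); d=p[:2]-HG
    print("t",o["time_s"],"pos",p.round(4),"tx deg",np.degrees(tx).round(2),"along bar",(d@u*1e3).round(1),"outward",(d@x[:2]*1e3).round(1),"F tool",r.inv().apply(o["wrist_force"]).round(2))
def pose(phi,rad,off):
    """tool pose: bar angle phi(deg), radius along bar, outward offset of TCP"""
    a=np.radians(phi);u=np.array([np.cos(a),np.sin(a)]);n=np.array([np.sin(a),-np.cos(a)])
    return np.append(HG+rad*u+off*n,.043),a-np.pi/2
E
python3 - <<'E'
from h import *
st()
for ph in(-148,-140,-132,-124,-116,-108,-104,-100): print(ph,end=" ");p,t=pose(ph,.115,.019);plan(p,t)
E
```

```text
t 15.5 pos [ 0.4961 -0.0468  0.0429] tx deg 121.15 along bar 115.7 outward 40.4 F tool [ 0.08 -0.4   0.49]
-148 travel [-0.0578  0.0011 -0.0003] dr [-0.0004 -0.0004 -0.0188] len mm 23.1
-140 travel [-0.0983 -0.0021 -0.0003] dr [-0.0004 -0.0004 -0.1966] len mm 39.3
-132 travel [-0.1389  0.0003 -0.0003] dr [-0.0004 -0.0004 -0.3744] len mm 55.6
-124 travel [-0.1788  0.0084 -0.0004] dr [-4.000e-04 -5.000e-04 -5.522e-01] len mm 71.6
-116 travel [-0.2171  0.022  -0.0004] dr [-3.000e-04 -5.000e-04 -7.299e-01] len mm 87.3
-108 travel [-0.2532  0.0407 -0.0004] dr [-3.000e-04 -5.000e-04 -9.077e-01] len mm 102.6
-104 travel [-0.2701  0.0519 -0.0004] dr [-3.000e-04 -5.000e-04 -9.966e-01] len mm 110.0
-100 travel [-0.2863  0.0643 -0.0004] dr [-3.0000e-04 -5.0000e-04 -1.0855e+00] len mm 117.4
```

Request:
carry_out(moves=[{"travel": [-0.015, 0, 0], "dr": [0, 0, 0]}, {"travel": [-0.03, 0, 0], "dr": [0, 0, -0.01]}, {"travel": [-0.045, 0, 0], "dr": [0, 0, -0.019]}, {"travel": [-0.058, 0.001, 0], "dr": [0, 0, -0.019]}, {"travel": [-0.068, 0, 0], "dr": [0, 0, -0.06]}, {"travel": [-0.078, 0, 0], "dr": [0, 0, -0.105]}, {"travel": [-0.088, -0.001, 0], "dr": [0, 0, -0.15]}, {"travel": [-0.098, -0.002, 0], "dr": [0, 0, -0.197]}])

```text
time_s: 16.3
eef_pos: [0.5159, -0.0813, 0.0433]
ee_rot: [0.422, 0.906, 0.0, 0.0]
wrist_force: [0.7, 3.3, -0.4]
width: 0.002
gripper_force: 1.3
```

```bash
python3 - <<'E'
from h import *
st()
optics.capture("side")
for t in("handle_tip","lever_tip","handle_hinge","plinth"): print(t,[(np.round(d["centre"],4).tolist(),round(d["score"],2)) for d in finder.landmark_of(t,"side")][:3])
st()
for ph in(-140,-132,-124,-116): print(ph,end=" ");p,t=pose(ph,.115,.019);plan(p,t)
E
```

```text
t 16.3 pos [ 0.5159 -0.0813  0.0433] tx deg 130.04 along bar 115.1 outward 18.6 F tool [2.07 2.61 0.38]
handle_tip [([0.5092, -0.1092, 0.032], 0.63)]
lever_tip [([0.5367, -0.1349, 0.0312], 0.52)]
handle_hinge [([0.6158, -0.0239, 0.0277], 0.91), ([0.679, 0.0359, -0.0007], 0.61), ([0.4004, 0.1002, 0.0021], 0.6)]
plinth [([0.2993, 0.1882, 0.0023], 0.91), ([0.4939, 0.088, -0.0007], 0.91), ([0.6772, 0.1181, 0.0116], 0.5)]
t 16.55 pos [ 0.5156 -0.0811  0.0432] tx deg 129.94 along bar 115.2 outward 18.8 F tool [0.7  0.17 0.2 ]
-140 travel [0.0003 0.0006 0.0005] dr [ 0.0001  0.0003 -0.0014] len mm 0.3
-132 travel [-0.0402 -0.0032  0.0005] dr [ 1.000e-04  3.000e-04 -1.792e-01] len mm 16.1
-124 travel [-0.0808 -0.0013  0.0005] dr [ 0.00e+00  3.00e-04 -3.57e-01] len mm 32.3
-116 travel [-0.1207  0.0062  0.0006] dr [ 0.000e+00  3.000e-04 -5.348e-01] len mm 48.4
```

Request:
carry_out(moves=[{"travel": [-0.01, -0.001, 0], "dr": [0, 0, -0.045]}, {"travel": [-0.02, -0.002, 0], "dr": [0, 0, -0.09]}, {"travel": [-0.03, -0.003, 0], "dr": [0, 0, -0.135]}, {"travel": [-0.04, -0.003, 0], "dr": [0, 0, -0.18]}, {"travel": [-0.05, -0.003, 0], "dr": [0, 0, -0.225]}, {"travel": [-0.06, -0.003, 0], "dr": [0, 0, -0.27]}, {"travel": [-0.07, -0.002, 0], "dr": [0, 0, -0.315]}, {"travel": [-0.08, -0.001, 0], "dr": [0, 0, -0.357]}])

```text
time_s: 17.35
eef_pos: [0.5318, -0.1035, 0.0417]
ee_rot: [0.292, 0.956, 0.001, -0.005]
wrist_force: [-5.2, 5.4, 1.7]
width: -0.0
gripper_force: 3.5
```

```bash
python3 - <<'E'
from h import *
st()
optics.capture("side"); st()
for t in("handle_tip","jaw_face","plinth"): print(t,[(np.round(d["centre"],4).tolist(),round(d["score"],2)) for d in finder.landmark_of(t,"side")][:3])
for ph in(-120,-116,-112,-108): print(ph,end=" ");p,t=pose(ph,.115,.019);plan(p,t)
E
```

```text
t 17.35 pos [ 0.5318 -0.1035  0.0417] tx deg 146.06 along bar 115.0 outward 24.1 F tool [ 7.39  1.59 -1.64]
t 17.4 pos [ 0.5325 -0.104   0.0419] tx deg 146.12 along bar 115.1 outward 23.3 F tool [ 4.19  0.06 -1.37]
handle_tip [([0.5307, -0.1326, 0.0311], 0.62), ([0.3769, 0.3775, 0.0066], 0.62)]
jaw_face [([0.6487, 0.1167, 0.0277], 0.76)]
plinth [([0.2985, 0.1888, -0.0004], 0.98), ([0.4977, 0.0885, -0.006], 0.89), ([0.6808, 0.1183, 0.0137], 0.64)]
-120 travel [-0.03   -0.0024 -0.0027] dr [-0.0016 -0.0096 -0.0888] len mm 12.1
-116 travel [-0.0503 -0.0036 -0.0028] dr [-0.0013 -0.0096 -0.1777] len mm 20.2
-112 travel [-0.0706 -0.0033 -0.003 ] dr [-0.001  -0.0097 -0.2666] len mm 28.3
-108 travel [-0.0909 -0.0017 -0.0031] dr [-0.0006 -0.0097 -0.3555] len mm 36.4
```

Request:
carry_out(moves=[{"travel": [-0.007, -0.001, 0], "dr": [0, 0, -0.03]}, {"travel": [-0.014, -0.002, 0], "dr": [0, 0, -0.06]}, {"travel": [-0.021, -0.003, 0], "dr": [0, 0, -0.09]}, {"travel": [-0.028, -0.003, 0], "dr": [0, 0, -0.12]}, {"travel": [-0.035, -0.004, 0], "dr": [0, 0, -0.15]}, {"travel": [-0.041, -0.004, 0], "dr": [0, 0, -0.178]}, {"travel": [-0.041, -0.004, 0], "dr": [0, 0, -0.178]}, {"travel": [-0.041, -0.004, 0], "dr": [0, 0, -0.178]}])

```text
time_s: 18.35
eef_pos: [0.5459, -0.1155, 0.0422]
ee_rot: [0.225, 0.974, 0.0, -0.003]
wrist_force: [-4.2, 1.3, 0.6]
width: -0.0
gripper_force: 2.5
```

```bash
python3 - <<'E'
from h import *
st()
optics.capture("side"); st()
for t in("handle_tip","jaw_face"): print(t,[(np.round(d["centre"],4).tolist(),round(d["score"],2)) for d in finder.landmark_of(t,"side")][:3])
p,t=pose(-116,.115,.019);plan(p,t)
E
```

```text
t 18.35 pos [ 0.5459 -0.1155  0.0422] tx deg 154.03 along bar 115.2 outward 21.8 F tool [ 4.35 -0.65 -0.53]
t 18.4 pos [ 0.5459 -0.1155  0.0422] tx deg 154.03 along bar 115.2 outward 21.9 F tool [ 5.02 -1.52  0.  ]
handle_tip []
jaw_face [([0.6558, 0.1189, 0.0247], 0.57), ([0.3768, 0.378, 0.0009], 0.54)]
travel [-0.007   0.0006 -0.002 ] dr [-0.0016 -0.0071  0.0007] len mm 2.9
```

Request:
carry_out(moves=[{"travel": [-0.007, -0.001, 0], "dr": [0, 0, -0.03]}, {"travel": [-0.014, -0.002, 0], "dr": [0, 0, -0.06]}, {"travel": [-0.021, -0.003, 0], "dr": [0, 0, -0.09]}, {"travel": [-0.028, -0.003, 0], "dr": [0, 0, -0.12]}, {"travel": [-0.035, -0.004, 0], "dr": [0, 0, -0.15]}, {"travel": [-0.041, -0.004, 0], "dr": [0, 0, -0.178]}, {"travel": [-0.041, -0.004, 0], "dr": [0, 0, -0.178]}, {"travel": [-0.041, -0.004, 0], "dr": [0, 0, -0.178]}])

```text
time_s: 19.3
eef_pos: [0.5634, -0.1249, 0.0434]
ee_rot: [0.156, 0.988, -0.0, 0.001]
wrist_force: [-1.6, -0.6, -0.4]
width: 0.004
gripper_force: 0.5
```

```bash
python3 - <<'E'
from h import *
st()
p,t=pose(-108,.115,.019);plan(p,t)
E
```

```text
t 19.3 pos [ 0.5634 -0.1249  0.0434] tx deg 162.04 along bar 114.6 outward 18.1 F tool [ 1.38 -1.04  0.4 ]
travel [ 0.0024 -0.001   0.0009] dr [0.0004 0.0026 0.0008] len mm 1.1
```

Request:
carry_out(moves=[{"travel": [-0.003, 0, 0], "dr": [0, 0, -0.013]}, {"travel": [-0.006, -0.001, 0], "dr": [0, 0, -0.026]}, {"travel": [-0.009, -0.001, 0], "dr": [0, 0, -0.04]}, {"travel": [-0.012, -0.001, 0], "dr": [0, 0, -0.053]}, {"travel": [-0.015, -0.001, 0], "dr": [0, 0, -0.066]}, {"travel": [-0.018, -0.002, 0], "dr": [0, 0, -0.079]}, {"travel": [-0.02, -0.002, 0], "dr": [0, 0, -0.089]}, {"travel": [-0.02, -0.002, 0], "dr": [0, 0, -0.089]}])

```text
time_s: 20.1
eef_pos: [0.5702, -0.1281, 0.0432]
ee_rot: [0.121, 0.993, -0.0, 0.0]
wrist_force: [-0.2, -0.2, 0.5]
width: 0.0
gripper_force: 0.0
```

```bash
python3 - <<'E'
from h import *
st()
p,t=pose(-104,.115,.019);plan(p,t)
E
```

```text
t 20.1 pos [ 0.5702 -0.1281  0.0432] tx deg 166.09 along bar 114.5 outward 18.8 F tool [ 0.13 -0.23 -0.55]
travel [ 0.001  -0.0012  0.0006] dr [-0.      0.0008  0.0019] len mm 0.7
```

Request:
carry_out(moves=[{"travel": [-0.003, 0, 0], "dr": [0, 0, -0.013]}, {"travel": [-0.006, -0.001, 0], "dr": [0, 0, -0.026]}, {"travel": [-0.009, -0.001, 0], "dr": [0, 0, -0.04]}, {"travel": [-0.012, -0.001, 0], "dr": [0, 0, -0.053]}, {"travel": [-0.015, -0.001, 0], "dr": [0, 0, -0.066]}, {"travel": [-0.018, -0.002, 0], "dr": [0, 0, -0.079]}, {"travel": [-0.02, -0.002, 0], "dr": [0, 0, -0.089]}, {"travel": [-0.02, -0.002, 0], "dr": [0, 0, -0.089]}])

```text
time_s: 20.9
eef_pos: [0.575, -0.1302, 0.0422]
ee_rot: [0.086, 0.996, 0.0, -0.003]
wrist_force: [-5.5, -0.3, 1.1]
width: -0.0
gripper_force: 2.8
```

```bash
python3 - <<'E'
from h import *
st()
p,t=pose(-100,.115,.019);plan(p,t)
E
```

```text
t 20.9 pos [ 0.575  -0.1302  0.0422] tx deg 170.11 along bar 114.1 outward 21.7 F tool [ 5.34 -1.28 -1.09]
travel [-0.0063 -0.0021 -0.0021] dr [ 0.0005 -0.0075  0.0025] len mm 2.8
```

Request:
carry_out(moves=[{"travel": [-0.002, 0, 0], "dr": [0, 0, 0]}, {"travel": [-0.004, 0, 0], "dr": [0, 0, 0]}, {"travel": [-0.006, 0, 0], "dr": [0, 0, 0]}, {"travel": [-0.008, 0, 0], "dr": [0, 0, 0]}, {"travel": [-0.01, 0, 0], "dr": [0, 0, 0]}, {"travel": [-0.012, 0, 0], "dr": [0, 0, 0]}, {"travel": [-0.012, 0, 0], "dr": [0, 0, 0]}, {"travel": [-0.012, 0, 0], "dr": [0, 0, 0]}])

```text
time_s: 21.7
eef_pos: [0.5764, -0.1305, 0.0412]
ee_rot: [0.086, 0.996, 0.001, -0.007]
wrist_force: [-11.1, 0.1, 2.8]
width: 0.0
gripper_force: 5.3
```

```bash
python3 - <<'E'
from h import *
st()
E
```

```text
t 21.7 pos [ 0.5764 -0.1305  0.0412] tx deg 170.13 along bar 114.2 outward 20.3 F tool [11.   -1.78 -2.61]
```

Request:
carry_out(moves=[{"travel": [-0.002, 0, 0], "dr": [0, 0, 0]}, {"travel": [-0.004, 0, 0], "dr": [0, 0, 0]}, {"travel": [-0.006, 0, 0], "dr": [0, 0, 0]}, {"travel": [-0.008, 0, 0], "dr": [0, 0, 0]}, {"travel": [-0.01, 0, 0], "dr": [0, 0, 0]}, {"travel": [-0.012, 0, 0], "dr": [0, 0, 0]}, {"travel": [-0.014, 0, 0], "dr": [0, 0, 0]}, {"travel": [-0.014, 0, 0], "dr": [0, 0, 0]}])

```text
time_s: 22.5
eef_pos: [0.578, -0.1309, 0.04]
ee_rot: [0.086, 0.996, 0.001, -0.011]
wrist_force: [-17.5, -0.4, 5.4]
width: 0.0
gripper_force: 8.3
```

```bash
python3 - <<'E'
from h import *
st(); optics.capture("side"); st()
E
```

```text
t 22.5 pos [ 0.578  -0.1309  0.04  ] tx deg 170.16 along bar 114.3 outward 18.7 F tool [17.33 -3.42 -5.06]
t 22.55 pos [ 0.578  -0.1309  0.04  ] tx deg 170.16 along bar 114.3 outward 18.7 F tool [16.17 -3.65 -5.44]
```

Request:
carry_out(moves=[{"travel": [0.01, 0, 0], "dr": [0, 0, 0]}, {"travel": [0.025, 0, 0], "dr": [0, 0, 0]}, {"travel": [0.04, 0, 0], "dr": [0, 0, 0]}, {"travel": [0.06, 0, 0], "dr": [0, 0, 0]}, {"travel": [0.08, 0, -0.02], "dr": [0, 0, 0]}, {"travel": [0.1, 0, -0.08], "dr": [0, 0, 0]}, {"travel": [0.12, 0, -0.16], "dr": [0, 0, 0]}, {"travel": [0.13, 0, -0.24], "dr": [0, 0, 0]}])

```text
time_s: 23.35
eef_pos: [0.5357, -0.1233, 0.1403]
ee_rot: [0.086, 0.996, 0.0, 0.0]
wrist_force: [0.4, -1.0, 0.4]
width: -0.0
gripper_force: 0.0
```

```bash
python3 - <<'E'
from h import *
save("wrist","w5.png",k=1.25)
for t in("handle_tip","lever_tip","handle_hinge","jaw_face","plinth","stud_head"): print(t,[(np.round(d["centre"],4).tolist(),round(d["score"],2),(pix("wrist",d["centre"])*1.25).round()) for d in finder.landmark_of(t,"wrist")][:2])
optics.capture("scene")
for t in("handle_tip","lever_tip"): print(t,[(np.round(d["centre"],4).tolist(),round(d["score"],2)) for d in finder.landmark_of(t,"scene")][:2])
st()
E
```

```text
handle_tip [([0.5886, -0.1525, 0.0312], 0.76, array([374., 324.]))]
lever_tip []
handle_hinge [([0.6142, -0.018, 0.0292], 0.68, array([560., 333.])), ([0.6222, -0.023, 0.0276], 0.63, array([552., 342.]))]
jaw_face [([0.6577, 0.1203, 0.0287], 0.59, array([746., 357.]))]
plinth [([0.4962, 0.0931, 0.0014], 0.64, array([695., 144.])), ([0.657, 0.1223, 0.0289], 0.63, array([750., 358.]))]
stud_head [([0.4534, 0.1096, 0.0218], 0.69, array([754.,  67.])), ([0.6558, 0.117, 0.0218], 0.55, array([735., 353.]))]
handle_tip [([0.586, -0.1551, 0.0322], 0.83)]
lever_tip [([0.3612, -0.2009, 0.0028], 0.69), ([0.622, -0.1573, 0.0308], 0.5)]
t 23.85 pos [ 0.5357 -0.1232  0.1377] tx deg 170.08 along bar 114.1 outward 61.6 F tool [ 0.5   0.11 -0.14]
```

View pics/w5.png

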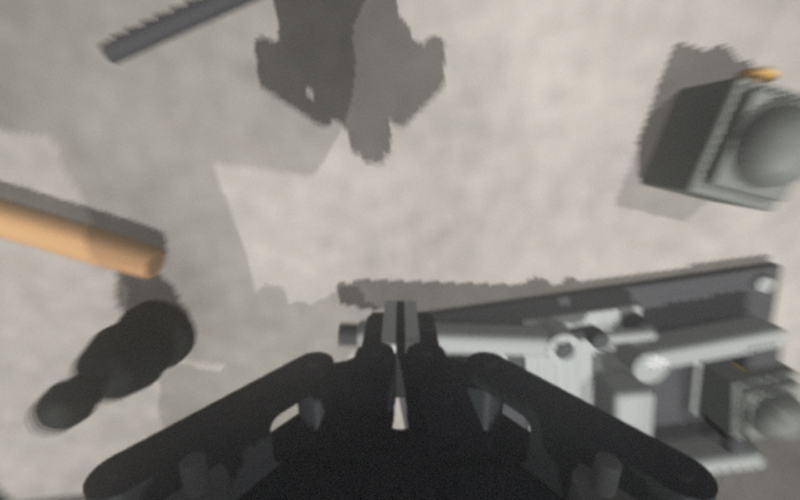

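The handle is shut: the tip fix gives -102° and the lever tip is at (0.622, -0.157), 36 mm from the bar as expected. The jaw bears on the plinth. Next I go over to the lever's inner side.

```bash
python3 - <<'E'
from h import *
o=ctrl.get_obs()
p,t=pose(-101.5,.130,-.065);print(p);plan([*p[:2],.1377],t);plan([*p[:2],.042],t)
E
```

```text
[ 0.65377727 -0.16184913  0.043     ]
travel [-0.3074 -0.0442 -0.0007] dr [ 0.0004 -0.0032  0.0351] len mm 124.2
travel [-0.308  -0.0443  0.2386] dr [ 0.0004 -0.0032  0.0351] len mm 156.8
```

Request:
carry_out(moves=[{"travel": [-0.08, -0.01, 0], "dr": [0, 0, 0.01]}, {"travel": [-0.17, -0.02, 0], "dr": [0, 0, 0.02]}, {"travel": [-0.25, -0.035, 0], "dr": [0, 0, 0.03]}, {"travel": [-0.308, -0.044, 0], "dr": [0, 0, 0.035]}, {"travel": [-0.308, -0.044, 0.02], "dr": [0, 0, 0.035]}, {"travel": [-0.308, -0.044, 0.07], "dr": [0, 0, 0.035]}, {"travel": [-0.308, -0.044, 0.11], "dr": [0, 0, 0.035]}, {"travel": [-0.308, -0.044, 0.12], "dr": [0, 0, 0.035]}])

```text
time_s: 24.65
eef_pos: [0.6512, -0.1609, 0.087]
ee_rot: [0.1, 0.995, 0.001, -0.004]
wrist_force: [-0.9, -0.1, -0.5]
width: -0.002
gripper_force: 0.0
```

```bash
python3 - <<'E'
from h import *
st()
save("wrist","w6.png",k=1.25)
for t in("handle_tip","lever_tip","handle_hinge"): print(t,[(np.round(d["centre"],4).tolist(),round(d["score"],2)) for d in finder.landmark_of(t,"wrist")][:2])
p,t=pose(-101.5,.130,-.065);plan([*p[:2],.042],t)
E
```

```text
t 24.65 pos [ 0.6512 -0.1609  0.087 ] tx deg 168.51 along bar 129.6 outward -62.2 F tool [ 0.86 -0.31  0.47]
handle_tip [([0.588, -0.1514, 0.029], 0.55)]
lever_tip [([0.6209, -0.1554, 0.0271], 0.96)]
handle_hinge [([0.6172, -0.0228, 0.0315], 0.98), ([0.5868, -0.15, 0.0306], 0.69)]
travel [ 0.0026 -0.      0.1235] dr [-0.      0.0003  0.0002] len mm 49.4
```

View pics/w6.png

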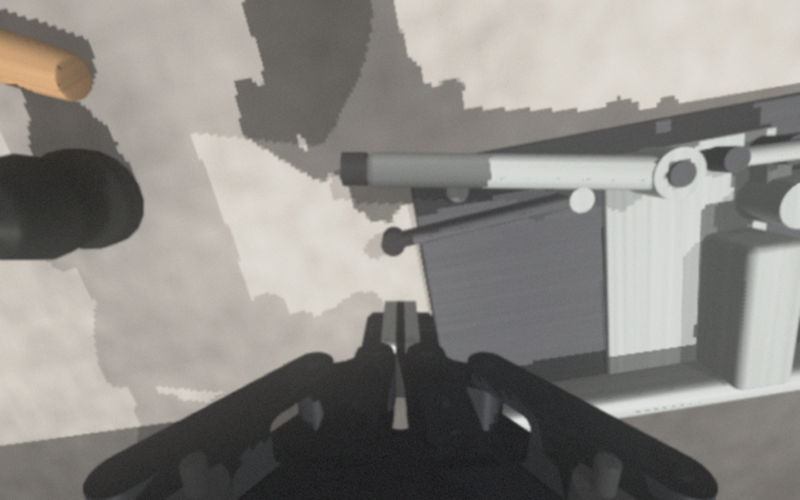

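The lever tip at (393,240) lies straight ahead of the fingers at (400,310), and the gap to the back bar is clear. I descend.

Request:
carry_out(moves=[{"travel": [0.001, 0, 0.03], "dr": [0, 0, 0]}, {"travel": [0.001, 0, 0.06], "dr": [0, 0, 0]}, {"travel": [0.001, 0, 0.09], "dr": [0, 0, 0]}, {"travel": [0.001, 0, 0.11], "dr": [0, 0, 0]}, {"travel": [0.001, 0, 0.12], "dr": [0, 0, 0]}, {"travel": [0.01, 0, 0.12], "dr": [0, 0, 0]}, {"travel": [0.02, 0, 0.12], "dr": [0, 0, 0]}, {"travel": [0.025, 0, 0.12], "dr": [0, 0, 0]}])

```text
time_s: 25.65
eef_pos: [0.6448, -0.1601, 0.0435]
ee_rot: [0.1, 0.995, -0.0, 0.0]
wrist_force: [-0.4, -1.2, -0.4]
width: -0.002
gripper_force: 0.0
```

```bash
python3 - <<'E'
from h import *
st()
for ph,off in((-101.5,-.053),(-101.5,-.043),(-101.5,-.032)): p,t=pose(ph,.130,off);plan([*p[:2],.042],t)
E
```

```text
t 25.65 pos [ 0.6448 -0.1601  0.0435] tx deg 168.5 along bar 130.1 outward -55.9 F tool [ 0.17 -1.31  0.37]
travel [0.0072 0.0002 0.0039] dr [-0.0001  0.0005  0.0001] len mm 3.3
travel [0.0322 0.0002 0.0039] dr [-0.0001  0.0005  0.0001] len mm 13.0
travel [0.0597 0.0002 0.0038] dr [-0.0001  0.0005  0.0001] len mm 23.9
```

Request:
carry_out(moves=[{"travel": [0.008, 0, 0.003], "dr": [0, 0, 0]}, {"travel": [0.016, 0, 0.003], "dr": [0, 0, 0]}, {"travel": [0.024, 0, 0.003], "dr": [0, 0, 0]}, {"travel": [0.032, 0, 0.003], "dr": [0, 0, 0]}, {"travel": [0.039, 0, 0.003], "dr": [0, 0, 0]}, {"travel": [0.046, 0, 0.003], "dr": [0, 0, 0]}, {"travel": [0.053, 0, 0.003], "dr": [0, 0, 0]}, {"travel": [0.06, 0, 0.003], "dr": [0, 0, 0]}])

```text
time_s: 26.45
eef_pos: [0.6213, -0.1553, 0.0419]
ee_rot: [0.1, 0.995, 0.0, 0.0]
wrist_force: [0.1, -0.3, -0.8]
width: 0.002
gripper_force: 0.1
```

```bash
python3 - <<'E'
from h import *
st(); optics.capture("wrist")
for t in("handle_tip","lever_tip","handle_hinge"): print(t,[(np.round(d["centre"],4).tolist(),round(d["score"],2)) for d in finder.landmark_of(t,"wrist")][:2])
optics.capture("side")
for t in("handle_tip","lever_tip"): print(t,[(np.round(d["centre"],4).tolist(),round(d["score"],2)) for d in finder.landmark_of(t,"side")][:2])
st()
E
```

```text
t 26.45 pos [ 0.6213 -0.1553  0.0419] tx deg 168.5 along bar 130.0 outward -31.8 F tool [-0.21 -0.31  0.77]
handle_tip [([0.5703, -0.147, 0.0264], 0.59)]
lever_tip [([0.6021, -0.1568, 0.0272], 0.88)]
handle_hinge [([0.6149, -0.0208, 0.0297], 0.93)]
handle_tip [([0.5657, -0.1513, 0.0305], 0.55)]
lever_tip [([0.601, -0.1572, 0.0316], 0.63)]
t 26.8 pos [ 0.6215 -0.1553  0.0419] tx deg 168.5 along bar 130.0 outward -32.1 F tool [-0.17  0.38  0.03]
```

Request:
carry_out(moves=[{"travel": [0.006, 0, 0], "dr": [0, 0, 0.02]}, {"travel": [0.013, 0, 0], "dr": [0, 0, 0.04]}, {"travel": [0.02, 0, 0], "dr": [0, 0, 0.06]}, {"travel": [0.027, 0, 0], "dr": [0, 0, 0.08]}, {"travel": [0.034, 0.001, 0], "dr": [0, 0, 0.1]}, {"travel": [0.041, 0.002, 0], "dr": [0, 0, 0.12]}, {"travel": [0.048, 0.003, 0], "dr": [0, 0, 0.14]}, {"travel": [0.055, 0.004, 0], "dr": [0, 0, 0.16]}])

```text
time_s: 27.6
eef_pos: [0.6003, -0.1492, 0.0421]
ee_rot: [0.163, 0.987, 0.0, 0.0]
wrist_force: [2.7, -0.4, -0.5]
width: 0.003
gripper_force: 1.0
```

```bash
python3 - <<'E'
from h import *
st(); optics.capture("wrist")
for t in("handle_tip","lever_tip","handle_hinge"): print(t,[(np.round(d["centre"],4).tolist(),round(d["score"],2)) for d in finder.landmark_of(t,"wrist")][:2])
optics.capture("side")
for t in("handle_tip","lever_tip"): print(t,[(np.round(d["centre"],4).tolist(),round(d["score"],2)) for d in finder.landmark_of(t,"side")][:2])
st()
E
```

```text
t 27.6 pos [ 0.6003 -0.1492  0.0421] tx deg 161.22 along bar 125.9 outward -26.3 F tool [-2.71  0.5   0.51]
handle_tip [([0.569, -0.1438, 0.0272], 0.55)]
lever_tip [([0.5832, -0.1509, 0.0248], 0.93)]
handle_hinge [([0.6209, -0.0174, 0.0305], 0.83)]
handle_tip [([0.5658, -0.1516, 0.0295], 0.7), ([0.677, 0.1139, 0.0123], 0.66)]
lever_tip [([0.5806, -0.1538, 0.0287], 0.68)]
t 27.95 pos [ 0.6005 -0.1493  0.042 ] tx deg 161.3 along bar 126.0 outward -26.3 F tool [-1.73  0.49 -0.41]
```

```bash
python3 - <<'E'
from h import *
for d in(2,4,6,8,10,12,14,16): p,t=pose(-108.7-d,.126,-.0263);plan([*p[:2],.042],t)
E
```

```text
travel [ 0.011  -0.0022  0.    ] dr [0.0004 0.0005 0.0445] len mm 4.5
travel [ 0.0221 -0.0039  0.    ] dr [0.0004 0.0005 0.0889] len mm 9.0
travel [ 0.0333 -0.0052 -0.    ] dr [0.0004 0.0005 0.1334] len mm 13.5
travel [ 0.0445 -0.0061 -0.    ] dr [0.0004 0.0005 0.1778] len mm 18.0
travel [ 0.0557 -0.0067 -0.    ] dr [0.0004 0.0004 0.2223] len mm 22.4
travel [ 0.0669 -0.0069 -0.    ] dr [0.0004 0.0004 0.2667] len mm 26.9
travel [ 0.0782 -0.0066 -0.    ] dr [0.0004 0.0004 0.3112] len mm 31.4
travel [ 0.0894 -0.006  -0.    ] dr [0.0004 0.0004 0.3556] len mm 35.8
```

Request:
carry_out(moves=[{"travel": [0.011, -0.002, 0], "dr": [0, 0, 0.044]}, {"travel": [0.022, -0.004, 0], "dr": [0, 0, 0.089]}, {"travel": [0.033, -0.005, 0], "dr": [0, 0, 0.133]}, {"travel": [0.044, -0.006, 0], "dr": [0, 0, 0.178]}, {"travel": [0.056, -0.007, 0], "dr": [0, 0, 0.222]}, {"travel": [0.067, -0.007, 0], "dr": [0, 0, 0.267]}, {"travel": [0.078, -0.007, 0], "dr": [0, 0, 0.311]}, {"travel": [0.089, -0.006, 0], "dr": [0, 0, 0.356]}])

```text
time_s: 28.75
eef_pos: [0.5639, -0.1398, 0.0411]
ee_rot: [0.299, 0.954, -0.0, -0.002]
wrist_force: [-0.3, 0.1, -0.1]
width: 0.002
gripper_force: 0.0
```

```bash
python3 - <<'E'
from h import *
st(); optics.capture("side")
for t in("handle_tip","lever_tip","jaw_face","plinth"): print(t,[(np.round(d["centre"],4).tolist(),round(d["score"],2)) for d in finder.landmark_of(t,"side")][:3])
st()
E
```

```text
t 28.75 pos [ 0.5639 -0.1398  0.0411] tx deg 145.2 along bar 126.9 outward -24.7 F tool [ 0.28 -0.13  0.14]
handle_tip [([0.4971, -0.0925, 0.031], 0.85)]
lever_tip [([0.5202, -0.1201, 0.0277], 0.69)]
jaw_face [([0.6385, 0.1185, 0.0273], 0.79), ([0.6148, -0.0229, 0.0288], 0.34)]
plinth [([0.4947, 0.0921, -0.0001], 0.97), ([0.6813, 0.1165, 0.0133], 0.82), ([0.2977, 0.1863, 0.0036], 0.74)]
t 29.0 pos [ 0.5653 -0.1402  0.0416] tx deg 145.32 along bar 126.4 outward -25.8 F tool [-0.   -0.12  0.14]
```

The handle has swung fully open (tip back at its first place) and the jaw reads open. I rise clear and check.

Request:
carry_out(moves=[{"travel": [-0.01, 0, -0.05], "dr": [0, 0, 0]}, {"travel": [-0.01, 0, -0.15], "dr": [0, 0, 0]}, {"travel": [-0.01, 0, -0.25], "dr": [0, 0, 0]}, {"travel": [-0.01, 0, -0.35], "dr": [0, 0, 0]}, {"travel": [-0.01, 0, -0.4], "dr": [0, 0, 0]}, {"travel": [-0.01, 0, -0.45], "dr": [0, 0, 0]}, {"travel": [-0.01, 0, -0.45], "dr": [0, 0, 0]}, {"travel": [-0.01, 0, -0.45], "dr": [0, 0, 0]}])

```text
time_s: 29.8
eef_pos: [0.569, -0.1425, 0.2218]
ee_rot: [0.298, 0.954, -0.0, 0.0]
wrist_force: [-0.6, -0.3, -0.5]
width: -0.001
gripper_force: 0.0
```

```bash
python3 - <<'E'
from h import *
save("wrist","w7.png",k=1.25)
for t in("handle_tip","lever_tip","jaw_face","plinth","stud_head"): print(t,[(np.round(d["centre"],4).tolist(),round(d["score"],2)) for d in finder.landmark_of(t,"wrist")][:3])
st()
E
```

```text
handle_tip [([0.5021, -0.0909, 0.0298], 0.83), ([0.6543, 0.117, 0.0265], 0.37)]
lever_tip [([0.5198, -0.118, 0.0264], 0.68)]
jaw_face [([0.6371, 0.1233, 0.0287], 0.74)]
plinth [([0.6808, 0.1193, 0.0116], 0.93)]
stud_head [([0.6519, 0.117, 0.0281], 0.49)]
t 30.1 pos [ 0.5683 -0.1423  0.2204] tx deg 145.29 along bar 126.5 outward -29.6 F tool [-0.    0.01  0.09]
```

View pics/w7.png

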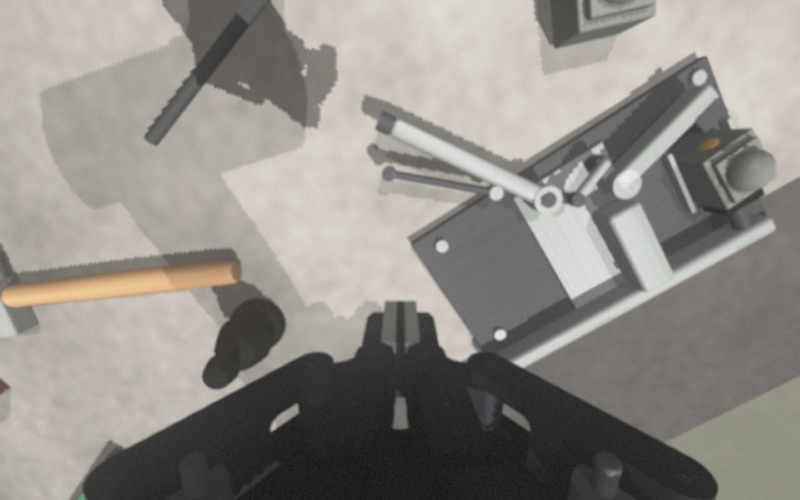

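The handle is open at (385,122) and the lever is at rest at (388,174). The jaw is clear of the plinth, which stands in the nest at (740,170). The stud head is about 29 mm from the plinth axis, so it is home. I hand in.

```bash
python3 -c "
from station import ctrl
print(ctrl.sign_off())"
```

```text
the job is handed in; nothing more can be done
None
```

I handed the job in at about 30 s; the judge's verdict isn't shown. The plinth was clamped with the stud home (about 17 N at the stop), then unlocked by the lever, and at the last look stood in the nest with the handle fully open and the lever at rest.

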